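# Pop open the resin curing box and seat the coaster against its stops

### The arm

A 6-joint arm with a two-finger parallel gripper is mounted at the origin on a cart in front of the work surface, level with it; the furniture and walls round the work are solid. World frame = base frame: x ahead of the robot, y to its left, z up, the work surface at z = 0. Lengths are in m, angles in degrees, forces in N, time in s.
With the tool pointing down it reaches from about 0.3 to 0.75 m from the base axis. Payload 8.5 kg.
Tool frame: the origin (TCP) lies midway between the tips of the shut fingers; the grasp point (between the pads) lies env.tcp_to_grasp behind it (env.tcp_to_grasp is the distance from the TCP to the grasp point, in m); z points along the fingers, y is the line along which they close (so a half turn about z gives the same grasp; the last joint's range is limited). The gripper opens to 85 mm and grips with 20 to 120 N. Pads are 22 mm wide; open, the fingers measure 114 mm over their backs; the gripper's body (76 mm by 85 mm) begins 54 mm behind the grasp point. The pads swing forward as they close: fully open they stand 13 mm farther back than shut.
Start: joints at [57.107, 21.807, 74.336, -0, 83.858, -12.336], TCP at [0.193, 0.515, 0.231] pointing down, gripper open.
Joint ranges: [-178.18, 178.18], [-50.72, 133.34], [12.68, 142.11], [-81.47, 261.47], [9.98, 163.14], [-165.26, 165.26]. Speed limits (degrees/s): [136.94, 136.94, 180, 180, 180, 180].

### API

Orientations are given as a 3x3 rotation matrix whose columns are the frame's x, y, z axes.
In Python, from rig import observe, optics, job, env gives the robot as it stands. The module is installed in compiled form; this text tells all that it offers.
- The arm moves only by the shell command python3 -m jog 'ROWS' [FORCE]. ROWS is JSON, a list of rows, each a list of 7 numbers: the turn, a rotation vector about the tool's x, y, z in rad, then the shift along the tool's x, y, z in m, then the opening in per cent of the stroke, from 0 (shut) to 100 (fully open). A call has 1 to 10 rows; each row shifts and turns the commanded pose from where the row before left it, along the tool's axes as they then stand; what a row does not reach is not made up. A row lasts 1/8 s, in which the tool goes at most 62.5 mm and 10.7 degrees, less where a joint would pass 70% of its speed; a pose out of reach is approached as far as the arm can. A call is refused whole if a number of a shift passes 0.0625 or a number of a turn 0.188, either way. A call with a gripper value outside its range is refused whole. The fingers move at their own pace and stop on an object; FORCE is the grip in N (left out, the last holds). Time passes only in rows, so rows that do not move let the fingers close. It gives the time, the measured TCP pose, the force, the opening and the grip force at its end, in the units of the state.
- observe(): the state, without advancing time (a new reading comes with each control period).
- optics.get_image(name): name is "scene" or "top"; returns a dict with "pixels" (420x560x3 uint8, red, green, blue), "mtx" (3x3 intrinsics, pixels), "dist_coeffs" ([k1, k2, p1, p2, k3] as OpenCV has them; the pictures are not rectified), "rvec" (rotation vector, rad) and "tvec" (3), from world to camera coordinates, as OpenCV has them. Camera axes: x right, y down, z forward; pixel columns grow to the right and rows downward; lengths in m; the calibration is good to about 2 mm. A picture is of the moment at which its call begins. There is no depth.
- job.close_job(): hands the job in; it is judged then, once.
The state is a dict: "time_s": time; "q": joint angles; "qvel": joint speeds; "joint_efforts": joint torques, N m; "position": TCP position; "tool_rot": TCP orientation; "ft_force": force on the tool from outside, world axes, zero at the start; "wrist_torque": the same for the moment, N m; "grip_width": finger opening in m; "gripper_force": force on a finger pad.
Only numpy, scipy, OpenCV 4.12 (cv2) and the standard library are available. Lean on these libraries where they do the work, as an engineer would, in place of code of your own. Each camera call takes 0.05 s, during which the arm holds its last target. There are 200 camera calls.

### The job

Press the red latch paddle on the front of the resin curing box so that the lid springs fully open by itself; do not touch the lid at any time. Then slide the round teal resin coaster, without lifting it, towards the back of the box until it rests against both steel stop posts, and let go. Leave the blue spool and the black crystal where they are.

Things in the scene. Friction and masses are not known exactly. Their poses are not given: they have to be found in the camera images.
- curing_box: White open-topped resin curing box fixed to the table, 173 (x) x 170 (y) x 40 mm high, walls and floor 6 mm thick (inner floor 6 mm above the table, inside 161 x 158 mm). Origin: centre of its underside, on the table. Its x axis points from its front (the latch side, towards the robot) to its back (the hinge side), y to its left, z up. It is turned by up to 0.3 rad from the robot's axes.
- lid (a joint): Sprung lid, 173 x 170 x 10 mm, black frame with an amber window, lying on the box's rim (its top 50 mm above the table when shut) and hinged along the box's back rim. 0 shut (held by the latch, reads up to 0.01), 1.75 rad fully open, standing upright and leaning a little back. Once unlatched its spring throws it open in about a second, and keeps it open.
- latch (a joint): Rocker latch in the middle of the box's front. 0 at rest, grows to 0.25 rad (stop) as the paddle is pressed down; its claw lets go of the lid at about 0.12 rad. A spring brings it back.
- paddle (a point): Centre of the top of the red latch paddle, a plate 52 (box x) x 48 (box y) mm that sticks out in front of the box; its top is 30 mm above the table, level at rest, and this point is 58 mm in front of the lid's front edge. Pressed down here it lets go after about 5 mm at about 2 to 3 N, and reaches its stop after about 10 mm at about 3.5 N.
- coaster_center (a point): Centre (half-way up) of the loose round resin coaster, teal with a pale brass-edged face, 76 mm in diameter and 16 mm thick, 150 g, lying flat on the box's inner floor; its top is 22 mm above the table. It starts 15 to 35 mm in front of its seat and up to 14 mm to one side, at least 45 mm clear of the box's inner front wall.
- nest (a point): Where the coaster's centre comes to lie when it rests on the floor against both stop posts: 34.5 mm behind the box's centre, on its middle line, 14 mm above the table. The two polished steel posts, 12 mm in diameter and 22 mm high above the floor, stand 28 mm farther back and 34 mm to either side of this point.
- spool_blue: Bystander: spool of blue thread, 51 mm in diameter, 60 mm high, standing on the table at the left. Origin at the centre of its underside.
- tourmaline: Bystander: rough black crystal, 54 x 147 x 42 mm, lying on the table at the right. Origin at the centre of its underside.

How it is judged (in metres and radians):
On the way, in this order (a step that is already met when the one before it is completed fails the run):
1. the lid has sprung fully open (value of joint lid above 1.5 rad), for 0.2 s.
2. the coaster is against both stop posts (horizontal distance between coaster_center and nest below 0.003 m), for 0.2 s.
At the end, for the whole second after the job is handed in: The lid stands open past 1.5 rad; the coaster lies still and flat on the box floor, its centre within 3 mm of the seat against both stop posts; the blue spool and the black crystal are within 20 mm of where they stood (value of joint lid above 1.5 rad and horizontal distance between coaster_center and nest below 0.003 m and z of coaster_center in the frame of nest below 0.003 m and angle between coaster_center's own z axis and vertical below 0.1 rad and linear speed of coaster below 0.01 m/s and distance of each of spool_blue, tourmaline from where it was at the start of the episode below 0.02 m); the robot touches nothing.
It fails at once if the robot touches the lid (more than 1 N) (contact force between any of the arm, the fingers and lid above 1 N).
It fails at once if the coaster is lifted more than 15 mm off its floor (z of coaster_center in the frame of nest above 0.015 m).
It fails at once if the blue spool or the black crystal is pushed away by more than 20 mm (distance of any of spool_blue, tourmaline from where it was at the start of the episode above 0.02 m).
It also fails if it takes over 48 s, if anything falls off the work surface, if the arm or the gripper's body presses on something with over 40 N, if the wrist force passes 120 N, or if a joint passes its speed limit or range.

## Working session

There is one attempt and no reset: what is moved stays moved. The work goes in short steps, Python scripts to look and compute and a shell command to move; the robot and the scene stay as the last step left them, time stands still between calls to the robot, and variables do not carry over. Pictures are saved under pics/ and viewed, at most 10 in all, crops included, and the job is handed in when it is done.

```bash
mkdir -p pics
python3 - <<'E'
from rig import observe, optics, env
import cv2,numpy as np
s=observe();print(s['position'],np.round(s['tool_rot'],3),s['time_s'],s['grip_width'],env.tcp_to_grasp)
for n in("top","scene"):
    d=optics.get_image(n);cv2.imwrite(f'pics/{n}0.png',d['pixels'][:,:,::-1])
    R=cv2.Rodrigues(np.array(d['rvec'],float))[0];print(n,(-R.T@np.ravel(d['tvec'])).round(3),R[2].round(2))
E
```

```text
[0.19298633 0.51472128 0.2307358 ] [[-0.936  0.351 -0.001]
 [ 0.351  0.936 -0.001]
 [ 0.    -0.001 -1.   ]] 0.0 0.08543259819985448 0.0187
top [ 0.466 -0.022  1.585] [ 0.08  0.02 -1.  ]
scene [-0.057 -0.389  0.882] [ 0.59  0.33 -0.74]
```

View pics/top0.png

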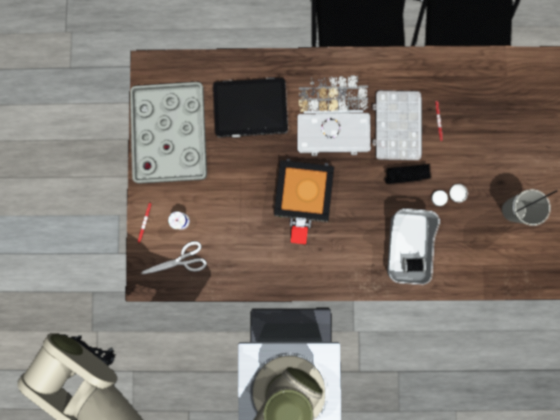

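View pics/scene0.png

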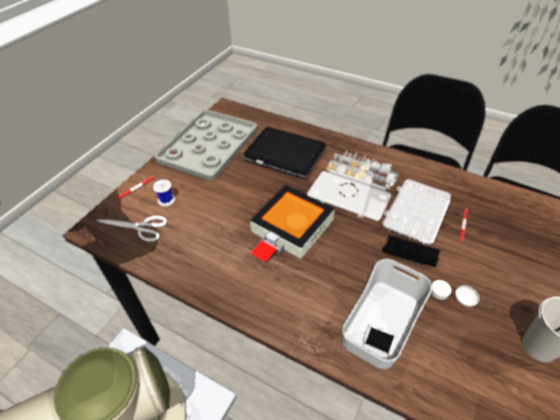

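The top view shows the box at about (304,188), the red paddle at (300,235), the spool at (178,220) and the crystal at (408,173). The scene view has the paddle at (265,250). Next I'll measure the paddle and the box yaw.

```bash
cat > h.py <<'E'
import cv2,numpy as np
from rig import observe, optics
def ray(d,uv,z):
    K=np.array(d['mtx'],float);D=np.array(d['dist_coeffs'],float)
    R=cv2.Rodrigues(np.array(d['rvec'],float))[0];c=-R.T@np.ravel(d['tvec'])
    p=cv2.undistortPoints(np.array(uv,float).reshape(-1,1,2),K,D)[:,0]
    v=np.c_[p,np.ones(len(p))]@R
    return (c+v*((z-c[2])/v[:,2])[:,None])[:,:2]
def pix(d,P):
    return cv2.projectPoints(np.array(P,float).reshape(-1,3),np.array(d['rvec'],float),np.array(d['tvec'],float),np.array(d['mtx'],float),np.array(d['dist_coeffs'],float))[0][:,0]
def big(m):
    c=max(cv2.findContours(m.astype(np.uint8),cv2.RETR_EXTERNAL,cv2.CHAIN_APPROX_NONE)[0],key=cv2.contourArea)
    return c[:,0].astype(float)
def hsv(d): return cv2.cvtColor(d['pixels'],cv2.COLOR_RGB2HSV).astype(int)
E
python3 - <<'E'
from h import *
for n,red,org in(("top",(285,222,315,248),(270,155,340,225)),("scene",(245,235,290,270),(245,185,340,250))):
    d=optics.get_image(n);H=hsv(d);h,s,v=H[...,0],H[...,1],H[...,2]
    def win(m,b):
        o=np.zeros_like(m);o[b[1]:b[3],b[0]:b[2]]=m[b[1]:b[3],b[0]:b[2]];return o
    for nm,m,b,z in(("red",((h<6)|(h>172))&(s>150)&(v>90),red,.03),("amber",(h>6)&(h<24)&(s>150)&(v>120),org,.05),):
        c=big(win(m,b));P=ray(d,c,z).astype(np.float32);r=cv2.minAreaRect(P*1000);M=cv2.moments((P*1000).reshape(-1,1,2))
        print(n,nm,np.round(r[0],1),np.round(r[1],1),round(r[2],1),'centroid',M['m10']/M['m00'],M['m01']/M['m00'])
    if n=="top":
        m=(v<60);c=big(win(m,(265,150,342,228)));P=ray(d,c,.05).astype(np.float32);r=cv2.minAreaRect(P*1000);print('frame',r)
E
```

```text
top red [487.7 -32.1] [50.9 53.4] 84.9 centroid 487.81032203606236 -32.40411208215413
top amber [625.8 -48.9] [127.5 130.6] 83.1 centroid 625.777524154724 -48.91599922764824
frame ((637.0298461914062, -47.05464172363281), (176.9894256591797, 192.34158325195312), 83.47489166259766)
scene red [486.8 -33. ] [55.2 54.3] 83.9 centroid 486.70832601778636 -33.22996913826756
scene amber [626.8 -48.9] [129.6 132.3] 83.1 centroid 626.8644506299436 -48.47840349939986
```

```bash
python3 -m jog '[[0,0,-0.12,0,0,0,0],[0,0,-0.12,0,0,0,0],[0,0,0,-0.034,-0.05,0,0],[0,0,0,-0.034,-0.05,0,0],[0,0,0,-0.034,-0.05,0,0],[0,0,0,-0.034,-0.05,0,0],[0,0,0,-0.034,-0.05,0,0],[0,0,0,-0.034,-0.05,0,0],[0,0,0,-0.034,-0.05,0,0],[0,0,0,-0.034,-0.05,0,0]]' 30
cat >> h.py <<'E'
def go(xy,z):
    s=observe();R=np.array(s['tool_rot']);p=np.array(s['position'])
    print('p',p.round(4),'need tool shift',(R.T@(np.array([*xy,z])-p)).round(4),'yaw y',np.degrees(np.arctan2(R[1,1],R[0,1])).round(2),'z',R[:,2].round(3),'F',np.round(s['ft_force'],1),'w',round(s['grip_width'],4),'t',s['time_s'])
E
python3 -c "
from h import *
go((.477,-.0313),.06)"
```

```text
time_s: 1.45
position: [0.4164, 0.0836, 0.2314]
tool_rot: [[-0.993, 0.119, 0.0], [0.119, 0.993, 0.0], [-0.0, 0.0, -1.0]]
ft_force: [0.5, 0.4, -0.6]
grip_width: -0.0002
gripper_force: 0.0
p [0.4164 0.0836 0.2314] need tool shift [-0.0738 -0.1069  0.1715] yaw y 83.18 z [ 0.  0. -1.] F [ 0.5  0.4 -0.6] w -0.0002 t 1.45
```

```bash
python3 -m jog '[[0,0,0,-0.037,-0.05,0,0],[0,0,0,-0.037,-0.05,0,0],[0,0,0,0,-0.007,0.06,0],[0,0,0,0,0,0.06,0],[0,0,0,0,0,0.04,0],[0,0,0,0,0,0,0]]'
python3 -c "
from h import *
go((.477,-.0313),.03)
d=optics.get_image('scene');cv2.imwrite('pics/s1.png',cv2.resize(d['pixels'][180:330,180:380,::-1],None,fx=3,fy=3))"
```

```text
time_s: 2.2
position: [0.4753, -0.0292, 0.0695]
tool_rot: [[-0.993, 0.119, -0.005], [0.119, 0.993, 0.002], [0.006, 0.001, -1.0]]
ft_force: [0.1, 0.6, 0.5]
grip_width: -0.0002
gripper_force: 0.0
p [ 0.4753 -0.0292  0.0695] need tool shift [-0.0022 -0.002   0.0395] yaw y 83.18 z [-0.005  0.002 -1.   ] F [0.1 0.6 0.5] w -0.0002 t 2.2
```

View pics/s1.png

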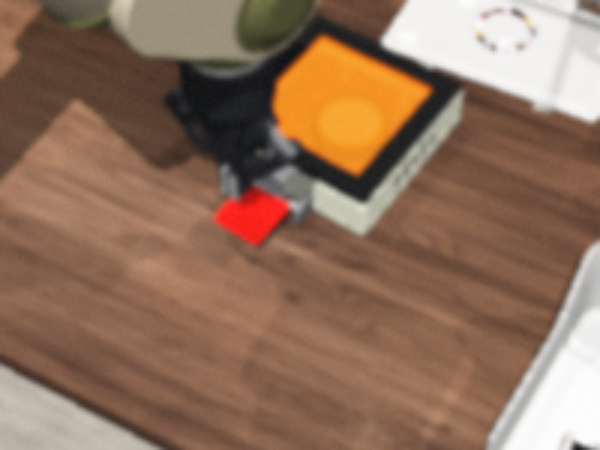

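Fingers are shut and stand above the paddle, which shows at (255,215) in the crop. Now I'll press.

```bash
python3 -m jog '[[0,0,0,-0.002,0,0.035,0],[0,0,0,0,0,0.006,0],[0,0,0,0,0,0.004,0],[0,0,0,0,0,0.004,0],[0,0,0,0,0,0.002,0],[0,0,0,0,0,0,0]]'
```

```text
time_s: 3.0
position: [0.4781, -0.0296, 0.0205]
tool_rot: [[-0.993, 0.118, -0.001], [0.118, 0.993, 0.0], [0.001, -0.0, -1.0]]
ft_force: [-5.0, 0.0, 4.6]
grip_width: -0.0002
gripper_force: 2.6
```

```bash
python3 -m jog '[[0,0,0,0,0,0.001,0],[0,0,0,0,0,0,0],[0,0,0,0,0,0,0]]'
python3 -c "
from h import *
go((.477,-.0313),.03)
d=optics.get_image('scene');cv2.imwrite('pics/s2.png',cv2.resize(d['pixels'][130:330,180:420,::-1],None,fx=3,fy=3))"
```

```text
time_s: 3.38
position: [0.4782, -0.0296, 0.02]
tool_rot: [[-0.993, 0.118, -0.0], [0.118, 0.993, -0.0], [0.0, -0.0, -1.0]]
ft_force: [-7.3, 0.3, 12.8]
grip_width: 0.0
gripper_force: 7.1
p [ 0.4782 -0.0296  0.02  ] need tool shift [ 0.001  -0.0018 -0.01  ] yaw y 83.2 z [-0. -0. -1.] F [-7.3  0.3 12.8] w 0.0 t 3.375
```

View pics/s2.png

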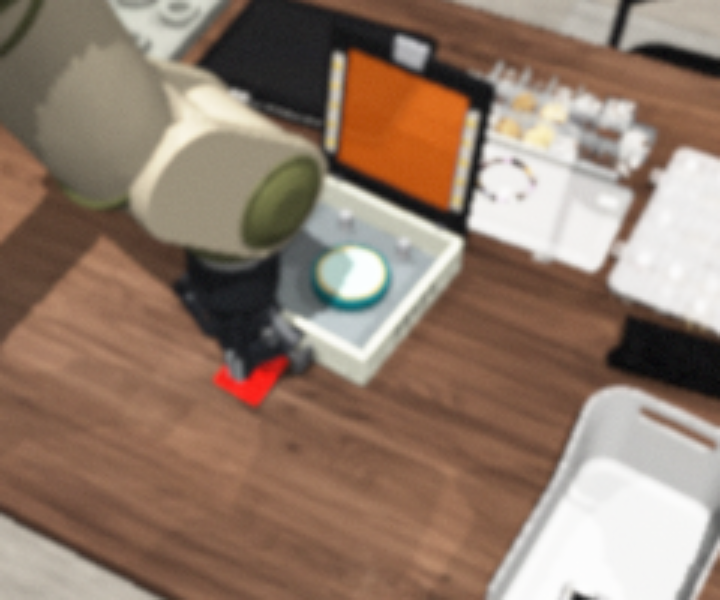

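Lid is standing open, with the coaster at crop (352,277) and the posts at (346,215) and (405,243). Lift off and measure.

```bash
python3 -m jog '[[0,0,0,0.001,0,-0.02,0],[0,0,0,0.01,0,-0.05,0],[0,0,0,0.02,0,-0.05,45],[0,0,0,0.02,0,-0.02,45],[0,0,0,0,0,0,45]]'
python3 - <<'E'
from h import *
go((.477,-.0313),.03)
for n in("top","scene"):
    d=optics.get_image(n);np.save(n,d['pixels'])
    H=hsv(d);h,s,v=H[...,0],H[...,1],H[...,2]
    u=pix(d,[.63,-.05,.01])[0].astype(int);W=np.zeros(h.shape,bool);W[u[1]-35:u[1]+35,u[0]-40:u[0]+40]=1
    c=big((h>75)&(h<105)&(s>90)&W)
    for z in(.006,.022):
        P=ray(d,c,z).astype(np.float32)*1000;e=cv2.fitEllipse(P);print(n,z,np.round(e[0],1),np.round(e[1],1),len(c))
    x0,y0=u-[60,50];im=cv2.resize(d['pixels'][y0:y0+100,x0:x0+120,::-1],None,fx=5,fy=5,interpolation=cv2.INTER_CUBIC);cv2.imwrite(f'pics/{n}3.png',im);print(n,'crop',x0,y0)
E
```

```text
time_s: 4.05
position: [0.4285, -0.0238, 0.1607]
tool_rot: [[-0.993, 0.119, 0.005], [0.119, 0.993, -0.001], [-0.005, -0.001, -1.0]]
ft_force: [-0.3, 0.2, -0.7]
grip_width: 0.0385
gripper_force: 0.0
p [ 0.4285 -0.0238  0.1607] need tool shift [-0.0485 -0.0016  0.131 ] yaw y 83.18 z [ 0.005 -0.001 -1.   ] F [-0.3  0.2 -0.7] w 0.0385 t 4.05Traceback (most recent call last):
  File "<stdin>", line 7, in <module>
  File "h.py", line 12, in big
    c=max(cv2.findContours(m.astype(np.uint8),cv2.RETR_EXTERNAL,cv2.CHAIN_APPROX_NONE)[0],key=cv2.contourArea)
ValueError: max() iterable argument is empty
```

Run:
```python
from h import *
ims=[]
for n in("top","scene"):
    d=optics.get_image(n);u=pix(d,[.63,-.05,.01])[0].astype(int);x0,y0=u-[40,50]
    ims.append(cv2.resize(d['pixels'][y0:y0+100,x0:x0+80,::-1],None,fx=5,fy=5,interpolation=cv2.INTER_CUBIC));print(n,'crop',x0,y0)
cv2.imwrite('pics/both4.png',np.hstack(ims))
```

```text
top crop 263 140
scene crop 253 172
```

View pics/both4.png

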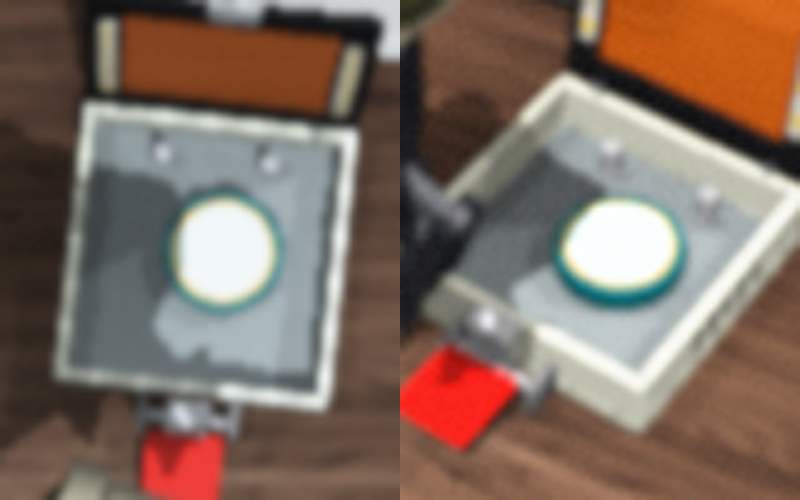

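The coaster face is at about (308,190) in the top view, with the posts near (295.6,170) and (316.6,171.6). In the scene view the face is at about (297,221). Next I'll compute positions in the box frame.

```bash
cat >> h.py <<'E'
def coaster(n):
    d=optics.get_image(n);p=d['pixels'].astype(int);H=hsv(d)
    g={'top':(308,188),'scene':(298,219)}[n]
    m=((p.min(2)>190)|((H[...,0]>75)&(H[...,0]<100)&(H[...,1]>110)))&(p.max(2)>60)
    m2=(p.min(2)>190).astype(np.uint8)
    k,l,st,ce=cv2.connectedComponentsWithStats(m2)
    i=min(range(1,k),key=lambda j:np.hypot(*(ce[j]-g))+(1000 if st[j,4]<100 else 0))
    P=ray(d,big(l==i),.022).astype(np.float32)*1000;e=cv2.fitEllipse(P)
    return d,np.array(e[0]),np.array(e[1])
E
python3 - <<'E'
from h import *
a=np.radians(-6.8);R=np.array([[np.cos(a),-np.sin(a)],[np.sin(a),np.cos(a)]])
for n,po in(("top",[(295.6,170),(316.6,171.6)]),("scene",[(295.2,202.5),(314.4,211.5)])):
    d,c,ax=coaster(n);print(n,'coaster',c.round(1),ax.round(1))
    Q=ray(d,po,.028)*1000;m=Q.mean(0);v=Q[0]-Q[1];print(' posts',Q.round(1).tolist(),'dist',np.hypot(*v).round(1),'yaw',np.degrees(np.arctan2(-v[0],v[1])).round(1),'nest',(m-28*R[:,0]).round(1))
    # box rim outer from top
    if n=="top":
        rim=np.array([(85,103),(358,126),(328,408),(55,380)])/5+[263,140]
        B=ray(d,rim,.04)*1000;ctr=B.mean(0);print(' box',ctr.round(1),'yaws',[np.degrees(np.arctan2(*(w[::-1]))).round(1) for w in (B[0]-B[3],B[1]-B[2])],'nest',(ctr+34.5*R[:,0]).round(1))
print('nest from paddle',(np.array([487.2,-32.7])+(144.5+34.5)*R[:,0]).round(1))
E
```

```text
top coaster [629.5 -61. ] [55.4 59.3]
 posts [[692.0, -24.2], [686.4, -90.2]] dist 66.2 yaw -4.9 nest [661.4 -53.8]
 box [625.  -50.7] yaws [np.float64(-6.4), np.float64(-6.8)] nest [659.2 -54.8]
scene coaster [632.7 -60. ] [58.1 62.3]
 posts [[687.8, -26.5], [681.5, -92.1]] dist 65.8 yaw -5.5 nest [656.8 -56. ]
nest from paddle [664.9 -53.9]
```

```bash
python3 -c "
from h import *
go((.5755,-.054),.010)"
```

```text
p [ 0.4283 -0.0237  0.1583] need tool shift [-0.1499 -0.0127  0.1481] yaw y 83.19 z [-0.001  0.001 -1.   ] F [-0.8 -0.5  0.5] w 0.0386 t 4.3
```

```bash
python3 -m jog '[[0,0,0,-0.05,-0.013,0,45],[0,0,0,-0.05,0,0,45],[0,0,0,-0.05,0,0,45],[0,0,0,0,0,0.06,45],[0,0,0,0,0,0.05,45],[0,0,0,0,0,0.01,45],[0,0,0,0,0,0,45]]'
python3 -c "
from h import *
go((.5755,-.054),.010)
d=optics.get_image('scene');cv2.imwrite('pics/s5.png',cv2.resize(d['pixels'][150:270,230:370,::-1],None,fx=5,fy=5,interpolation=2))"
```

```text
time_s: 5.18
position: [0.5758, -0.0545, 0.0396]
tool_rot: [[-0.993, 0.119, 0.0], [0.119, 0.993, -0.0], [-0.0, 0.0, -1.0]]
ft_force: [0.1, 0.5, 0.3]
grip_width: 0.0387
gripper_force: 0.0
p [ 0.5758 -0.0545  0.0396] need tool shift [0.0004 0.0004 0.0296] yaw y 83.19 z [ 0. -0. -1.] F [0.1 0.5 0.3] w 0.0387 t 5.175
```

View pics/s5.png

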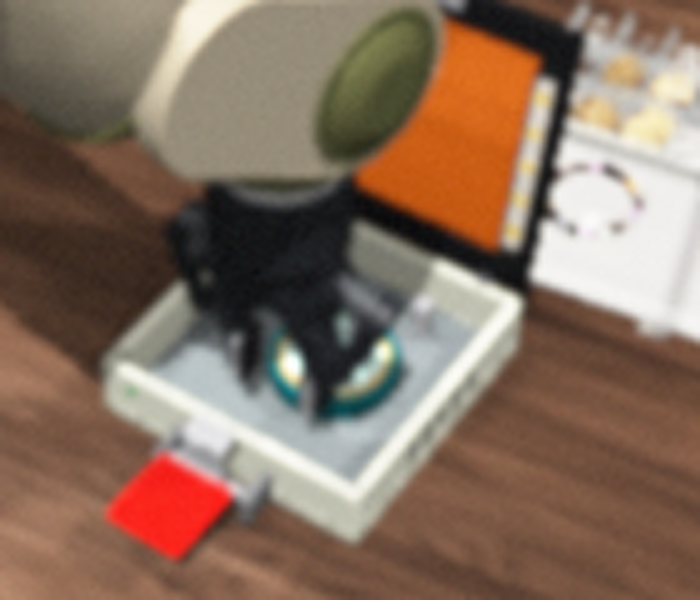

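Fingers straddle the front of the coaster at around (250,375) and (310,410). They still look far forward because of their height; at floor level there is an 11 mm gap. I'll descend gently.

```bash
python3 -m jog '[[0,0,0,0,0,0.012,45],[0,0,0,0,0,0.010,45],[0,0,0,0,0,0.007,45],[0,0,0,0,0,0,45],[0,0,0,0,0,0,45]]'
```

```text
time_s: 5.85
position: [0.5755, -0.0544, 0.0105]
tool_rot: [[-0.993, 0.119, 0.0], [0.119, 0.993, -0.0], [-0.0, -0.0, -1.0]]
ft_force: [0.0, -0.1, 0.1]
grip_width: 0.039
gripper_force: 0.0
```

```bash
python3 -m jog '[[0,0,0,-0.004,0,0,45],[0,0,0,-0.004,0,0,45],[0,0,0,-0.003,0,0,45],[0,0,0,-0.004,0.0014,0,45],[0,0,0,-0.004,0.0014,0,45],[0,0,0,-0.004,0.0014,0,45],[0,0,0,-0.004,0.0013,0,45],[0,0,0,0,0,0,45],[0,0,0,0,0,0,45]]'
python3 - <<'E'
from h import *
for n in("top","scene"): d,c,ax=coaster(n);print(n,c.round(1),ax.round(1))
go((.6185,-.0495),.01)
E
```

```text
time_s: 6.98
position: [0.6028, -0.052, 0.0103]
tool_rot: [[-0.993, 0.118, 0.0], [0.118, 0.993, 0.0], [-0.0, 0.0, -1.0]]
ft_force: [0.0, 0.3, 0.2]
grip_width: 0.0385
gripper_force: 0.0
top [627.8 -55.1] [ 44.5 100.1]
scene [668.5  -7.9] [218.8 287.5]
p [ 0.6028 -0.0521  0.0103] need tool shift [-0.0153  0.0045  0.0003] yaw y 83.19 z [ 0.  0. -1.] F [-0.3 -0.2  0.1] w 0.0387 t 7.075
```

Run:
```python
from h import *
ims=[]
for n in("top","scene"):
    d=optics.get_image(n);u=pix(d,[.63,-.05,.01])[0].astype(int);x0,y0=u-[40,50]
    ims.append(cv2.resize(d['pixels'][y0:y0+100,x0:x0+80,::-1],None,fx=5,fy=5,interpolation=cv2.INTER_CUBIC))
cv2.imwrite('pics/both6.png',np.hstack(ims))
```

```text
(no output)
```

View pics/both6.png

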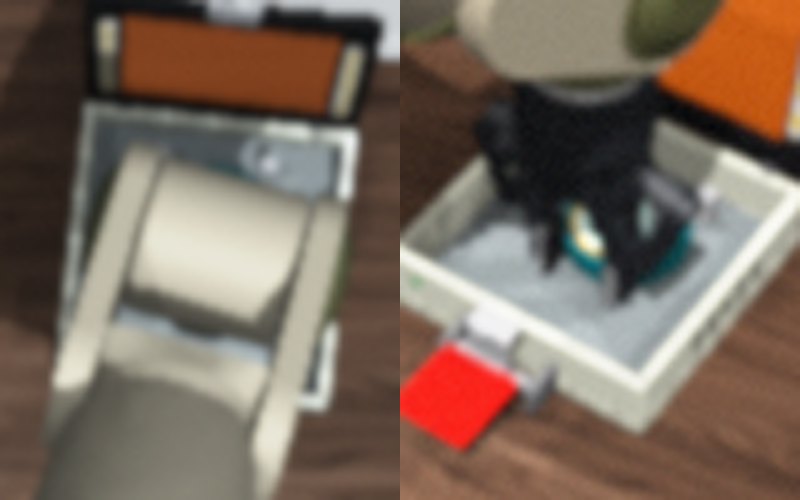

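In the scene half the coaster, at about (630,235), has moved back ahead of the fingers. I'll continue towards the seat and watch the force.

```bash
python3 -m jog '[[0,0,0,-0.004,0.0014,0,45],[0,0,0,-0.004,0.0013,0,45],[0,0,0,-0.003,0.0013,0,45],[0,0,0,0,0,0,45]]'
python3 -m jog '[[0,0,0,-0.002,0,0,45],[0,0,0,0,0,0,45]]'
python3 -m jog '[[0,0,0,-0.002,0,0,45],[0,0,0,0,0,0,45]]'
```

```text
time_s: 7.68
position: [0.6145, -0.0493, 0.0103]
tool_rot: [[-0.993, 0.118, 0.0], [0.118, 0.993, -0.0], [-0.0, -0.0, -1.0]]
ft_force: [-1.0, -0.2, -1.0]
grip_width: 0.0385
gripper_force: 0.0
time_s: 7.92
position: [0.6161, -0.0496, 0.0103]
tool_rot: [[-0.993, 0.118, -0.0], [0.118, 0.993, 0.0], [0.0, 0.0, -1.0]]
ft_force: [-1.1, 1.0, 0.9]
grip_width: 0.0383
gripper_force: 0.6
time_s: 8.18
position: [0.6168, -0.0494, 0.0101]
tool_rot: [[-0.993, 0.118, -0.004], [0.118, 0.993, 0.001], [0.004, 0.001, -1.0]]
ft_force: [-6.5, 1.7, 3.3]
grip_width: 0.0385
gripper_force: 3.3
```

Force rose just where the seat was expected. Back off, clear the view and check.

```bash
python3 -m jog '[[0,0,0,0.006,0,0,45],[0,0,0,0.01,0,0,45],[0,0,0,0,0,0,45],[0,0,0,0,0,-0.04,45],[0,0,0,0,0,-0.06,45],[0,0,0,0.05,0,0,45],[0,0,0,0.05,0,0,45],[0,0,0,0.05,0,0,45],[0,0,0,0,0,0,45]]'
python3 - <<'E'
from h import *
a=np.radians(-6.6);R=np.array([[np.cos(a),-np.sin(a)],[np.sin(a),np.cos(a)]])
ims=[]
for n in("top","scene"):
    d,c,ax=coaster(n);print(n,c.round(1),ax.round(1))
    u=pix(d,[.65,-.05,.01])[0].astype(int);x0,y0=u-[28,35];print('crop',x0,y0)
    ims.append(cv2.resize(d['pixels'][y0:y0+70,x0:x0+56,::-1],None,fx=7,fy=7,interpolation=cv2.INTER_CUBIC))
cv2.imwrite('pics/both7.png',np.hstack(ims))
E
```

```text
time_s: 9.3
position: [0.4507, -0.0295, 0.1106]
tool_rot: [[-0.993, 0.119, -0.002], [0.119, 0.993, 0.0], [0.002, 0.0, -1.0]]
ft_force: [0.8, -0.3, 0.2]
grip_width: 0.0385
gripper_force: 0.0
top [662.2 -57.9] [46.1 61.7]
crop 275 148
scene [664.3 -57. ] [47.7 63.5]
crop 268 182
```

View pics/both7.png

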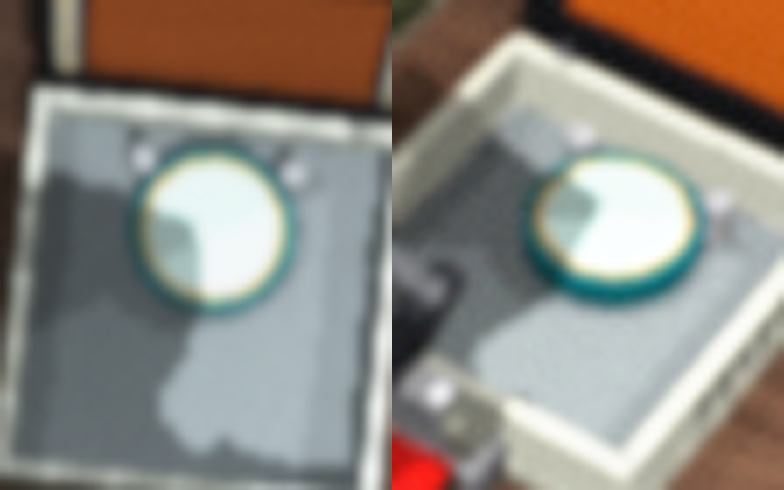

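The coaster sits against the posts, at (214,228) in the crop and about equally far (46 mm) from the left (146,153) and right (296,168) posts. For certainty I'll give a gentle second nudge with shut fingers at the middle of its front edge, so it settles on both posts.

```bash
python3 -m jog '[[0,0,0,-0.05,0,0,0],[0,0,0,-0.05,0,0,0],[0,0,0,-0.05,0,0,0],[0,0,0,0,0,0,0],[0,0,0,0,0,0,0]]'
python3 -c "
from h import *
go((.601,-.048),.012)"
```

```text
time_s: 10.02
position: [0.6025, -0.048, 0.1097]
tool_rot: [[-0.993, 0.118, -0.001], [0.118, 0.993, 0.0], [0.001, 0.0, -1.0]]
ft_force: [0.2, 1.2, 0.4]
grip_width: 0.0
gripper_force: 0.0
p [ 0.6025 -0.048   0.1097] need tool shift [ 0.0014 -0.0002  0.0977] yaw y 83.2 z [-0.001  0.    -1.   ] F [0.2 1.2 0.4] w 0.0 t 10.025
```

```bash
python3 -m jog '[[0,0,0,0.005,0,0.05,0],[0,0,0,0,0,0.03,0],[0,0,0,0,0,0.01,0],[0,0,0,0,0,0.008,0],[0,0,0,0,0,0,0],[0,0,0,-0.003,0,0,0],[0,0,0,-0.003,0,0,0],[0,0,0,-0.003,0,0,0],[0,0,0,0,0,0,0]]'
python3 -m jog '[[0,0,0,-0.003,0,0,0],[0,0,0,0,0,0,0]]'
```

```text
time_s: 11.15
position: [0.6065, -0.0485, 0.0124]
tool_rot: [[-0.993, 0.118, 0.0], [0.118, 0.993, -0.0], [-0.0, -0.0, -1.0]]
ft_force: [0.2, -0.0, -0.6]
grip_width: 0.0005
gripper_force: 0.0
time_s: 11.4
position: [0.6094, -0.0489, 0.0123]
tool_rot: [[-0.993, 0.118, 0.0], [0.118, 0.993, -0.0], [-0.0, -0.0, -1.0]]
ft_force: [-1.0, -0.2, -0.5]
grip_width: -0.0001
gripper_force: 0.0
```

```bash
python3 -m jog '[[0,0,0,-0.0015,0,0,0],[0,0,0,0,0,0,0]]'
python3 -m jog '[[0,0,0,-0.0015,0,0,0],[0,0,0,0,0,0,0]]'
python3 -m jog '[[0,0,0,-0.0015,0,0,0],[0,0,0,0,0,0,0]]'
```

```text
time_s: 11.65
position: [0.6108, -0.049, 0.0123]
tool_rot: [[-0.993, 0.119, -0.0], [0.119, 0.993, 0.0], [0.0, 0.0, -1.0]]
ft_force: [1.8, -0.6, 0.6]
grip_width: -0.0001
gripper_force: 0.0
time_s: 11.9
position: [0.6112, -0.0488, 0.0122]
tool_rot: [[-0.993, 0.118, -0.003], [0.118, 0.993, 0.001], [0.003, 0.0, -1.0]]
ft_force: [-5.0, 0.4, 2.9]
grip_width: -0.0001
gripper_force: 2.6
time_s: 12.15
position: [0.6114, -0.0487, 0.0122]
tool_rot: [[-0.993, 0.118, -0.006], [0.118, 0.993, 0.001], [0.006, 0.001, -1.0]]
ft_force: [-10.9, 1.9, 6.7]
grip_width: -0.0003
gripper_force: 5.3
```

Stiff stop at 11 N, so it is seated. Back off horizontally, lift, and check.

```bash
python3 -m jog '[[0,0,0,0.005,0,0,0],[0,0,0,0.01,0,0,0],[0,0,0,0,0,0,0],[0,0,0,0,0,-0.04,0],[0,0,0,0,0,-0.06,0],[0,0,0,0.05,0,0,0],[0,0,0,0.05,0,0,0],[0,0,0,0.05,0,-0.02,0],[0,0,0,0.03,0,-0.03,0],[0,0,0,0,0,0,0]]'
python3 - <<'E'
from h import *
ims=[]
for n in("top","scene"):
    d=optics.get_image(n);u=pix(d,[.65,-.05,.01])[0].astype(int);x0,y0=u-[28,35]
    ims.append(cv2.resize(d['pixels'][y0:y0+70,x0:x0+56,::-1],None,fx=7,fy=7,interpolation=cv2.INTER_CUBIC))
cv2.imwrite('pics/both8.png',np.hstack(ims))
print(observe()['ft_force'])
E
```

```text
time_s: 13.4
position: [0.4198, -0.0263, 0.1642]
tool_rot: [[-0.993, 0.119, 0.004], [0.119, 0.993, -0.001], [-0.004, -0.001, -1.0]]
ft_force: [-0.2, -0.3, -0.5]
grip_width: 0.0002
gripper_force: 0.0
[0.1056343  0.27099091 0.31321397]
```

View pics/both8.png

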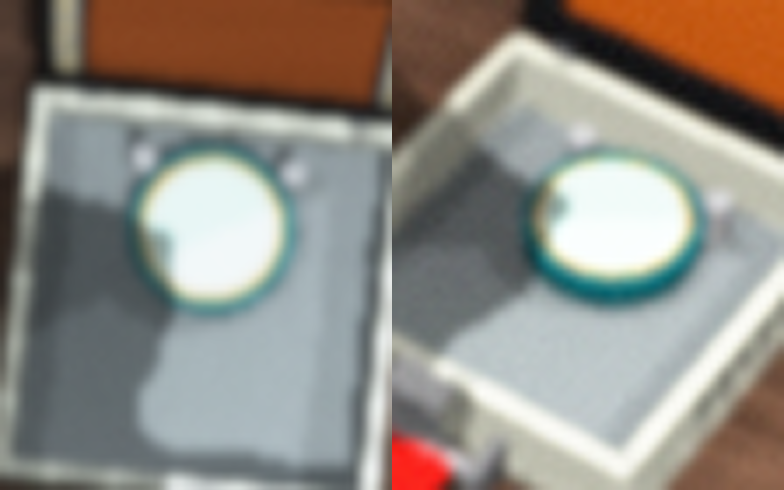

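The coaster, at (213,229) in the top crop, sits symmetrically against both posts at (145,153) and (296,168). It didn't move during the nudge, the lid stands open and the arm is clear, so I'm handing in.

```bash
python3 -c "
from rig import job
print(job.close_job())"
```

```text
the job is handed in; nothing more can be done
None
```

I handed the job in at about 13.5 s: the lid sprang open without being touched, the coaster rests against both posts, and the spool and crystal were never approached; no verdict came back.

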